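# Put the drying canister into the logger base and hold its cover over the screw holes

### The job

Take the round drying canister out of the pocket tray and set it upright in the round well of the logger base. Then pick up the cover plate and hold it level about one centimetre above the four pillars of the base, with its corner holes in line with the threaded holes below so that a colleague can start the screws; do not let it touch the base or the canister. Finish while still holding the cover there, still and hovering, and leave the spacers in the tray and the timer where they are.

Things in the scene. Friction and masses are not known exactly. Their poses are not given: they have to be found in the camera images.
- housing: The logger base, fixed: grey block 84 mm (its x) by 62 mm (its y) by 20 mm high; in the middle of its top a round well 20 mm across, 12 mm deep (floor 8 mm above the origin, 2 mm chamfer). Four metal pillars, 12 mm diameter, 14 mm tall, stand on it at x = +-33, y = +-22 mm, a 5 mm threaded hole in each; their tops are 34 mm above the origin. Origin: centre of the underside; z up.
- cover: The cover plate, loose, lying flat: steel, 84 mm (its x) by 62 mm (its y) by 5 mm, 0.07 to 0.14 kg, with 6.5 mm through holes at x = +-33, y = +-22 mm. In the middle of its top stands a grip rib, 44 mm long along x, 12 mm thick along y, its top 35 mm above the underside; the rib's 50 x 18 mm foot reaches 8 mm up. Origin: centre of the underside; z up. Fits either way round (half turn).
- canister: The drying canister: small white round cylinder, 16 mm diameter, 22 mm tall, standing upright in one of the tray's three pockets, 13 mm of it above the tray's top. Origin: centre of its underside. In the well its top stands 10 mm above the block, 4 mm below the pillar tops. It weighs 12 g.
- tray: The pocket tray, fixed: grey block 92 mm (its x) by 38 mm (its y) by 12 mm high with three square pockets, 19 mm wide and 9 mm deep, in a row at x = -28, 0, +28 mm; pocket floors 3 mm above the origin. The other two pockets hold square white spacers 14 mm wide and 13 mm tall, their tops 16 mm above the origin. Origin: centre of the underside; z up.
- timer: Bystander: small white bench timer, 66 mm wide and 67 mm tall, right of the closed laptop (a slab up to 30 mm high) beyond the tray and the base. Origin: its underside.
- spacer_1: Bystander: square white spacer, 14 x 14 x 13 mm, in one of the other two pockets of the tray; stays there. Origin: centre of its underside.
- spacer_2: Bystander: square white spacer, 14 x 14 x 13 mm, in one of the other two pockets of the tray; stays there. Origin: centre of its underside.

How it is judged:
On the way:
1. the canister stands in the well of the base, let go (horizontal distance between canister and housing below 0.006 m and z of canister in the frame of housing between 0.004 and 0.012 m and angle between canister's own z axis and vertical below 0.35 rad and contact force between the fingers and canister below 0.05 N), for 0.2 s.
At the end, for the whole second after the job is handed in: Canister upright in the well, let go; cover held by the fingers alone, still, level within 0.08 rad, its centre within 4 mm of the base's centre seen from above, its edges parallel to the base's within 0.06 rad, its underside 4 to 22 mm above the pillar tops, touching neither base nor canister (all of step 1 and horizontal distance between cover and housing below 0.004 m and angle between the x axis of cover and the x axis of housing, either way round below 0.06 rad and angle between cover's own z axis and vertical below 0.08 rad and z of cover in the frame of housing between 0.038 and 0.056 m and contact force between cover and housing below 0.05 N and contact force between cover and canister below 0.05 N and contact force between the fingers and cover above 1 N and linear speed of cover below 0.02 m/s); the arm keeps its last pose, push and grip.
It fails at once if the cover is pressed on the base or the canister (contact force between cover and housing above 3 N or contact force between cover and canister above 3 N).
It fails at once if the timer is moved more than 30 mm (distance of timer from where it was at the start of the episode above 0.03 m).
It fails at once if the first spacer is moved more than 20 mm (distance of spacer_1 from where it was at the start of the episode above 0.02 m).
It fails at once if the second spacer is moved more than 20 mm (distance of spacer_2 from where it was at the start of the episode above 0.02 m).
It also fails if it takes over 64 s, if anything falls off the work surface, if the arm or the gripper's body presses on something with over 40 N, if the wrist force passes 120 N, or if a joint passes its speed limit or range.

### The arm

A 6-joint arm with a two-finger parallel gripper is mounted at the origin on a cart in front of the work surface, level with it; the furniture and walls round the work are solid. World frame = base frame: x ahead of the robot, y to its left, z up, the work surface at z = 0. Lengths are in m, angles in rad, forces in N, time in s.
With the tool pointing down it reaches from about 0.375 to 0.925 m from the base axis. Payload 5.7 kg.
Tool frame: the origin (TCP) lies midway between the tips of the shut fingers; the grasp point (between the pads) lies 19 mm behind it; z points along the fingers, y is the direction in which the jaws open and shut (so a half turn about z gives the same grasp; the last joint's range is limited). The gripper opens to 85 mm and grips with 20 to 120 N. Pads are 22 mm wide; open, the fingers measure 114 mm over their backs; the gripper's body (76 mm by 85 mm) begins 54 mm behind the grasp point. The pads swing forward as they close: fully open they stand 13 mm farther back than shut.
Start: joints at [1.123, 0.359, 1.51, -0, 1.272, -0.115], TCP at [0.196, 0.567, 0.231] pointing down, gripper open.
Joint ranges: [-2.97, 2.97], [-1.01, 2.36], [0.21, 2.38], [-0.96, 4.11], [0.2, 2.71], [-2.98, 2.98]. Speed limits (rad/s): [2.39, 2.39, 3.14, 3.14, 3.14, 3.14].

### API

Orientations are given as a unit quaternion [w, x, y, z].
In Python, from cell import telemetry, imaging, order gives the robot as it stands.
- The arm moves only by the shell command python3 -m handwheel 'ROWS'. ROWS is JSON, one flat list of numbers, 7 for each row, row after row: the shift along the tool's x, y, z in mm, then the turn, a rotation vector about the tool's x, y, z in rad, then the closure, from -1 (fully open) to 1 (shut), so that 0 is half open. A call has exactly 5 rows; each row shifts and turns the commanded pose from where the row before left it, along the tool's axes as they then stand; what a row does not reach is not made up. A row lasts 1/12 s, in which the tool goes at most 41.7 mm and 7.16 degrees, less where a joint would pass 70% of its speed; a pose out of reach is approached as far as the arm can. A call with a gripper value outside its range is refused whole. The fingers move at their own pace and stop on an object; the grip force is fixed at half the most. Time passes only in rows, so rows that do not move let the fingers close, or fill a call up. It gives the time, the measured TCP pose, the force and the opening at its end, in the units of the state.
- telemetry.observe(): the state, without advancing time (a new reading comes with each control period).
- imaging.capture(name): name is "scene" or "top"; returns (picture, depth): 480x640x3 uint8, red, green, blue; 480x640 float32, m along the optical axis (not along the pixel's ray), 0 where there is no reading.
- imaging.camera_info(name): a dict with "intrinsics" (3x3 intrinsics, pixels), "k1" (the pictures are not rectified: a ray, as slopes to the right and down, at radius r is drawn at 1 + k1 r^2 times it, then the intrinsics apply), "extrinsics" (4x4, takes a point from world to camera coordinates). Camera axes: x right, y up, looking along -z (the intrinsics and any distortion apply to the point x, -y, -z); pixel columns grow to the right and rows downward; lengths in m; the calibration is good to about 2 mm. A picture is of the moment at which its call begins. camera_info takes no time and is no camera call.
- order.hand_in(): hands the job in, once; it reports no verdict.
The state is a dict: "time": time; "joints": joint angles; "qd": joint speeds; "effort": joint torques, N m; "position": TCP position; "ee_rot": TCP orientation; "force": force on the tool from outside, world axes, zero at the start; "ft_torque": the same for the moment, N m; "finger_gap": finger opening in m.
Only numpy, scipy, OpenCV 4.12 (cv2) and the standard library are available. Lean on these libraries where they do the work, as an engineer would, in place of code of your own. Each camera call takes 0.05 s, during which the arm holds its last target. There are 200 camera calls.

## Working session

There is one attempt and no reset: what is moved stays moved. The work goes in short steps, Python scripts to look and compute and a shell command to move; the robot and the scene stay as the last step left them, time stands still between calls to the robot, and variables do not carry over. Pictures are saved under pics/ and viewed, about 8 in all and at most 12, crops included, and the job is handed in when it is done.

```bash
mkdir -p pics
cat > h.py <<'E'
import numpy as np, cv2
from cell import telemetry, imaging, order
def grab(n):
    p,d=imaging.capture(n); return p,d,imaging.camera_info(n)
def ray(ci,u,v):
    K=np.array(ci["intrinsics"]);E=np.array(ci["extrinsics"]);k=ci["k1"]
    q=cv2.undistortPoints(np.array([[[u,v]]],float),K,np.array([k,0,0,0.]))[0,0]
    R=E[:3,:3]; c=-R.T@E[:3,3]
    return c, R.T@np.array([q[0],-q[1],-1.])
def onz(ci,u,v,z):
    c,r=ray(ci,u,v); return c+r*(z-c[2])/r[2]
def dep(ci,u,v,d):
    c,r=ray(ci,u,v); return c+r*d
def cloud(ci,d):
    K=np.array(ci["intrinsics"]);E=np.array(ci["extrinsics"]);k=ci["k1"]
    h,w=d.shape; g=np.stack(np.meshgrid(np.arange(w),np.arange(h)),-1).reshape(-1,1,2).astype(float)
    q=cv2.undistortPoints(g,K,np.array([k,0,0,0.]))[:,0]
    P=np.c_[q[:,0],-q[:,1],-np.ones(len(q))]*d.reshape(-1,1)
    return ((P-E[:3,3])@E[:3,:3]).reshape(h,w,3)
E
python3 - <<'E'
from h import *
for n in("scene","top"):
    p,d,ci=grab(n); cv2.imwrite(f"pics/{n}0.png",p[:,:,::-1]); np.savez(f"{n}0.npz",p=p,d=d)
    E=np.array(ci["extrinsics"]);print(n,np.round(-E[:3,:3].T@E[:3,3],3),np.round(E[:3,:3],2).tolist(),ci["intrinsics"],ci["k1"])
s=telemetry.observe();print(s)
E
```

```text
scene [-0.01  -0.689  0.588] [[0.58, -0.81, 0.02], [0.52, 0.39, 0.76], [-0.62, -0.43, 0.65]] [[506.77059554   0.         314.70952847]
 [  0.         506.77059554 241.66689847]
 [  0.           0.           1.        ]] 0.048246606617810696
top [ 0.297 -0.349  0.999] [[0.13, -0.99, -0.0], [0.97, 0.13, 0.21], [-0.21, -0.03, 0.98]] [[598.05378244   0.         312.89025359]
 [  0.         598.05378244 243.50889461]
 [  0.           0.           1.        ]] -0.007744293678627852
{'time': 0.1, 'joints': array([ 1.12288450e+00,  3.59422108e-01,  1.51134000e+00, -3.39046329e-05,
        1.27249295e+00, -1.15075636e-01]), 'qd': array([ 0.0002467 , -0.00232009, -0.0024993 , -0.00240312, -0.00049099,
       -0.00036769]), 'effort': array([ 6.62741641e-04, -5.28649628e+01, -2.79349172e+01, -1.34154707e-04,
        4.86043951e-03, -3.74617585e-06]), 'position': array([0.19577003, 0.56650844, 0.2305381 ]), 'ee_rot': array([-2.15337828e-04,  1.65646015e-01,  9.86184925e-01, -8.02985147e-04]), 'force': array([-0.09779232, -0.8633319 , -0.5779448 ]), 'ft_torque': array([ 0.02557576,  0.02413464, -0.0538646 ]), 'finger_gap': 0.08535827062342757}
```

View pics/top0.png

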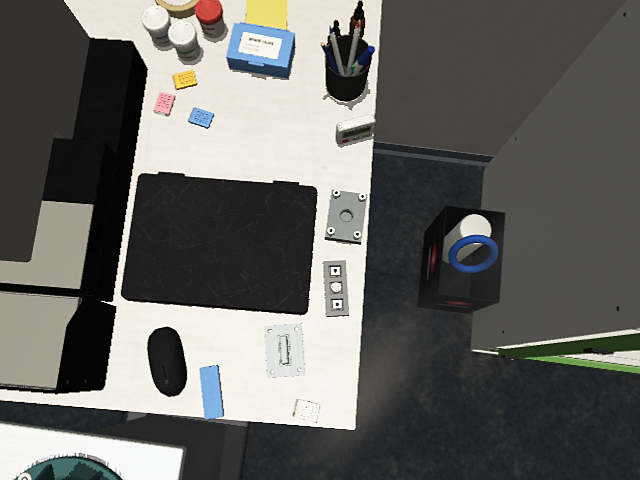

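View pics/scene0.png

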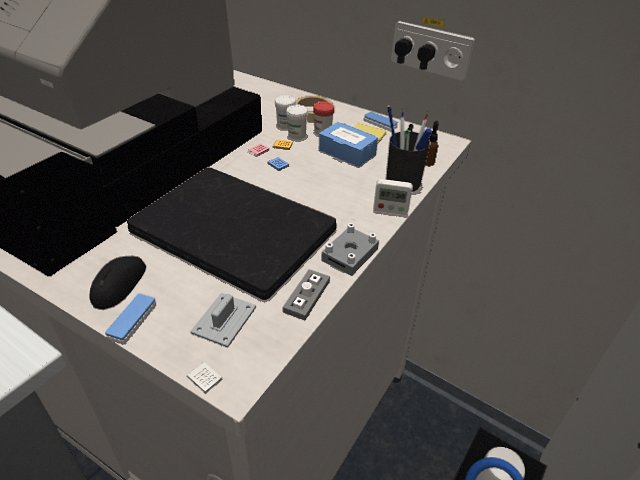

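The top view shows the base at (346,216), the tray at (336,288) with the round canister in its middle pocket at (336,287), and the cover at (284,351) with its rib upright in the image. The scene view agrees, with the timer beyond the base at (393,197).

```bash
cat > meas.py <<'E'
from h import *
def rect(P):
    (c,s,a)=cv2.minAreaRect((P[:,:2]*1000).astype(np.float32)); return np.round(c,1),np.round(s,1),round(a,1)
def box(X,d,u0,u1,v0,v1,z0,z1):
    S=X[v0:v1,u0:u1].reshape(-1,3);k=d[v0:v1,u0:u1].ravel()>0
    return S[k&(S[:,2]>z0)&(S[:,2]<z1)]
E
python3 - <<'E'
from meas import *
f=np.load("top0.npz");p,d=f["p"],f["d"];ci=imaging.camera_info("top");X=cloud(ci,d)
print("table z",[round(float(X[v,u,2]),4) for u,v in((220,150),(330,360),(250,340))])
for n,b in dict(base=(315,375,180,250,.014,.045),pillars=(315,375,180,250,.029,.045),tray=(315,360,252,325,.007,.03),canis=(315,360,252,325,.021,.03),cover_rib=(255,315,315,385,.02,.04),cover=(255,315,315,385,.003,.04)).items():
    P=box(X,d,*b);print(n,len(P),rect(P),"med",np.round(np.median(P,0)*1000,1))
# colour-contours on planes
hsv=cv2.cvtColor(p,cv2.COLOR_RGB2GRAY)
for n,(u0,u1,v0,v1,z) in dict(base=(315,362,180,250,.020),tray=(315,356,252,325,.012),cover=(255,315,315,385,.005)).items():
    m=((hsv[v0:v1,u0:u1]<205)).astype(np.uint8)
    m=cv2.morphologyEx(m,cv2.MORPH_OPEN,np.ones((3,3)))
    cs=cv2.findContours(m,0,1)[0];c=max(cs,key=cv2.contourArea).reshape(-1,2)+[u0,v0]
    P=np.array([onz(ci,u,v,z) for u,v in c]);print(n,"colour",rect(P))
im=p[180:390,250:380,::-1]
cv2.imwrite("pics/crop0.png",cv2.resize(im,None,fx=2.8,fy=2.8,interpolation=cv2.INTER_CUBIC))
E
```

```text
table z [-0.0001, 0.0005, -0.0003]
base 1736 (array([ 560. , -357.1]), array([88.5, 86.6]), 89.0) med [ 560.  -369.8   20.3]
pillars 173 (array([ 560.3, -355.9]), array([84.6, 78.8]), 89.3) med [ 575.  -354.8   33.7]
tray 1120 (array([ 436.8, -368.4]), array([92.5, 38.2]), 10.3) med [ 435.7 -368.5   12.5]
canis 73 (array([ 430.7, -372.6]), array([28.2, 14.7]), 40.5) med [ 436.1 -368.1   25.5]
cover_rib 218 (array([ 324.5, -297.3]), array([43.2, 12. ]), 11.8) med [ 324.6 -297.6   34.7]
cover 1834 (array([ 326.1, -297.6]), array([111.6,  97.9]), 7.4) med [ 324.7 -298.1    5.7]
base colour (array([ 556.7, -370.2]), array([61.7, 91.1]), 89.6)
tray colour (array([ 435.9, -368.4]), array([93.3, 38.7]), 10.3)
cover colour (array([ 325.4, -304.1]), array([12.9,  6.6]), 7.8)
```

View pics/crop0.png

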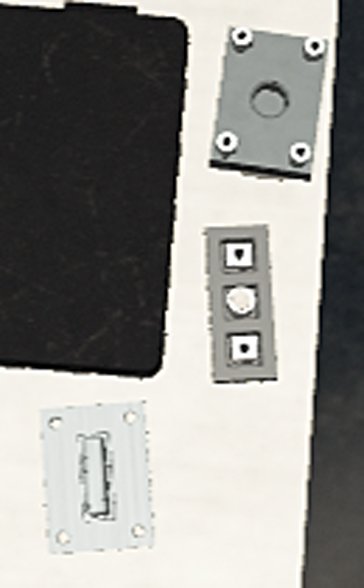

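Base, tray, cover and heights all match the given sizes. Before the first move I'll fix the pillars, the canister and the base yaw, and make a height map of the obstacles on the transfer path, since there is tall equipment on the left.

Run:
```python
from meas import *
from scipy import ndimage
H={}
for n in("top","scene"):
    f=np.load(n+"0.npz");p,d=f["p"],f["d"];ci=imaging.camera_info(n);X=cloud(ci,d)
    ok=d>0
    def blobs(z0,z1,c,r,mn):
        m=ok&(X[...,2]>z0)&(X[...,2]<z1)&(np.hypot(X[...,0]-c[0],X[...,1]-c[1])<r)
        l,k=ndimage.label(m)
        return [(np.round(np.array(cv2.minEnclosingCircle((X[l==i][:,:2]*1000).astype(np.float32))[0]),1).tolist(),np.round(X[l==i].mean(0)*1000,1).tolist(),int((l==i).sum())) for i in range(1,k+1) if (l==i).sum()>=mn]
    print(n,"pillars",blobs(.031,.037,(.56,-.369),.055,15)); print(n,"can",blobs(.023,.028,(.436,-.368),.013,8))
    print(n,"rib",rect(X[ok&(X[...,2]>.031)&(X[...,2]<.038)&(np.hypot(X[...,0]-.325,X[...,1]+.297)<.03)]))
    m=ok&(X[...,2]>.002)&(X[...,2]<.008)&(np.hypot(X[...,0]-.325,X[...,1]+.297)<.056)
    l,k=ndimage.label(m);i=1+np.argmax(ndimage.sum(m,l,range(1,k+1)));print(n,"plate",rect(X[l==i]))
    P=X[ok];P=P[(P[:,2]<1.2)]
    for q in P:
        key=(int(np.floor(q[0]/.1)),int(np.floor(q[1]/.1)))
        if 0<=key[0]<9 and -6<=key[1]<9:H[key]=max(H.get(key,-1),q[2])
print("cols y=.8..-.6 (cm), rows x .0-.8")
for i in range(9):print(i,[round(100*H[(i,j)]) if (i,j) in H else None for j in range(8,-7,-1)])
```

```text
top pillars [([593.5, -348.7], [593.0, -349.6, 34.3], 31), ([592.3, -392.8], [592.4, -392.6, 34.2], 34), ([527.2, -348.3], [526.9, -348.6, 33.6], 29), ([526.8, -392.1], [526.9, -392.0, 34.0], 34)]
top can [([436.2, -368.1], [436.0, -368.0, 25.4], 64)]
top rib (array([ 324.5, -297.3]), array([43.2, 11.9]), 11.8)
top plate (array([ 324.8, -297.1]), array([86.1, 66.9]), 15.1)
scene pillars [([592.4, -351.3], [591.7, -351.8, 33.8], 29), ([591.9, -394.4], [591.4, -395.3, 33.8], 32), ([527.0, -350.0], [526.5, -350.5, 33.6], 33), ([526.3, -394.0], [525.7, -394.4, 33.8], 35)]
scene can [([435.9, -369.9], [435.3, -370.3, 25.1], 61)]
scene rib (array([ 324. , -299.8]), array([44.2, 12.6]), 13.2)
scene plate (array([ 325.7, -299.6]), array([89.6, 63.1]), 12.0)
cols y=.8..-.6 (cm), rows x .0-.8
0 [None, None, -92, -91, -91, -91, -91, 0, 7, 5, 0, -91, -91, -91, -91]
1 [None, None, None, None, None, -93, -92, 1, 3, 3, 1, -91, -91, -91, -91]
2 [None, None, None, None, -92, -57, -15, 15, 19, 19, 4, 2, 1, 1, -91]
3 [None, None, None, None, None, 15, 28, 27, 27, 19, 4, 4, 4, 0, -91]
4 [None, None, None, None, None, None, 32, 33, 34, 16, 3, 3, 3, 0, -91]
5 [None, None, None, None, None, None, None, 33, 34, 15, 3, 3, 4, 3, -91]
6 [None, None, None, None, None, None, None, None, 35, 1, 1, 3, 7, 2, -91]
7 [None, None, None, None, None, None, None, None, 33, 1, 4, 17, 17, 6, -91]
8 [None, None, None, None, None, None, None, 1, 7, 7, 7, 5, 15, 0, -91]
```

Both views agree within about 2 mm. The canister is at (436,-369), the base centre at (560,-371.5) with yaw about -0.7°, and the cover at (324,-298) with yaw about 12°. Equipment up to 35 cm high stands at y > -0.1, so I'll rise first and then cross.

```bash
python3 -m handwheel '[0,0,-40,0,0,0,0.3, 0,0,-40,0,0,0,0.3, 0,0,-40,0,0,0,0.3, 0,0,-40,0,0,0,0.3, 0,0,-40,0,0,0,0.3]'
python3 -m handwheel '[-26.2,-23.9,0,0,0,0,0.3, -26.2,-23.9,0,0,0,0,0.3, -26.2,-23.9,0,0,0,0,0.3, -26.2,-23.9,0,0,0,0,0.3, -26.2,-23.9,0,0,0,0,0.3]'
```

```text
time: 0.52
position: [0.1957, 0.5665, 0.4328]
ee_rot: [-0.0, 0.166, 0.986, -0.0]
force: [1.0, -0.8, 0.6]
finger_gap: 0.0296
time: 0.93
position: [0.281, 0.4097, 0.4309]
ee_rot: [-0.0, 0.165, 0.986, -0.0]
force: [0.4, 0.5, -1.1]
finger_gap: 0.0298
```

```bash
for i in 1 2; do python3 -m handwheel '[-26.2,-23.9,0,0,0,0,0.3, -26.2,-23.9,0,0,0,0,0.3, -26.2,-23.9,0,0,0,0,0.3, -26.2,-23.9,0,0,0,0,0.3, -26.2,-23.9,0,0,0,0,0.3]'; done
for i in 1 2 3; do python3 -m handwheel '[-9.3,-29.9,0,0,0,0,0.3, -9.3,-29.9,0,0,0,0,0.3, -9.3,-29.9,0,0,0,0,0.3, -9.3,-29.9,0,0,0,0,0.3, -9.3,-29.9,0,0,0,0,0.3]'; done
```

```text
time: 1.35
position: [0.3657, 0.2539, 0.431]
ee_rot: [-0.0, 0.166, 0.986, -0.0]
force: [0.7, -0.6, -0.4]
finger_gap: 0.0299
time: 1.77
position: [0.4505, 0.0981, 0.431]
ee_rot: [-0.0, 0.166, 0.986, -0.0]
force: [0.6, 0.9, 0.5]
finger_gap: 0.0297
time: 2.18
position: [0.4449, -0.0581, 0.431]
ee_rot: [-0.0, 0.166, 0.986, -0.0]
force: [0.7, 0.7, -0.7]
finger_gap: 0.0296
time: 2.6
position: [0.4399, -0.2145, 0.431]
ee_rot: [-0.0, 0.166, 0.986, 0.0]
force: [1.0, -0.4, -0.3]
finger_gap: 0.0296
time: 3.02
position: [0.4351, -0.371, 0.4308]
ee_rot: [-0.0, 0.166, 0.986, 0.0]
force: [-0.2, -0.4, 0.0]
finger_gap: 0.0299
```

```bash
for i in 1 2 3 4 5; do python3 -m handwheel '[0,0,0,0,0,0.105,0.3, 0,0,0,0,0,0.105,0.3, 0,0,0,0,0,0.105,0.3, 0,0,0,0,0,0.105,0.3, 0,0,0,0,0,0.105,0.3]'; done; python3 -c "
from h import *
s=telemetry.observe();print(s['position'],s['ee_rot'],s['joints'])"
```

```text
time: 3.43
position: [0.4354, -0.3696, 0.4307]
ee_rot: [-0.001, 0.418, 0.908, 0.0]
force: [-0.1, 0.2, -0.6]
finger_gap: 0.0298
time: 3.85
position: [0.4355, -0.3694, 0.4308]
ee_rot: [-0.001, 0.64, 0.769, 0.0]
force: [0.3, -0.0, 0.9]
finger_gap: 0.0302
time: 4.27
position: [0.4355, -0.3694, 0.4308]
ee_rot: [-0.001, 0.817, 0.576, -0.0]
force: [-0.2, -0.2, -0.5]
finger_gap: 0.0298
time: 4.68
position: [0.4355, -0.3694, 0.4308]
ee_rot: [-0.0, 0.939, 0.345, -0.0]
force: [0.0, -0.3, 0.1]
finger_gap: 0.0302
time: 5.1
position: [0.4355, -0.3694, 0.4308]
ee_rot: [-0.0, 0.996, 0.089, -0.0]
force: [0.3, 0.4, -0.2]
finger_gap: 0.0296
[ 0.43545939 -0.36940227  0.43080852] [-3.89839116e-04  9.96017382e-01  8.91576729e-02 -3.64554512e-04] [-8.24395088e-01  2.03697595e-01  1.25154115e+00 -1.01703016e-04
  1.68741659e+00  5.67836997e-01]
```

```bash
for i in 1 2; do python3 -m handwheel '[0,0,38,0,0,0,0.3, 0,0,38,0,0,0,0.3, 0,0,38,0,0,0,0.3, 0,0,38,0,0,0,0.3, 0,0,38,0,0,0,0.3]'; done
python3 - <<'E'
from h import *
a=grab("top")[0][200:380,240:400,::-1];b=grab("scene")[0][200:380,220:380,::-1]
cv2.imwrite("pics/c1.png",cv2.resize(np.hstack([a,b]),None,fx=2.4,fy=2.4,interpolation=cv2.INTER_CUBIC))
E
```

```text
time: 5.52
position: [0.4352, -0.3692, 0.2395]
ee_rot: [-0.0, 0.996, 0.092, -0.0]
force: [0.2, 0.2, -0.0]
finger_gap: 0.0299
time: 5.93
position: [0.4354, -0.3693, 0.0496]
ee_rot: [-0.0, 0.996, 0.092, -0.0]
force: [0.9, -0.5, -0.5]
finger_gap: 0.0297
```

View pics/c1.png

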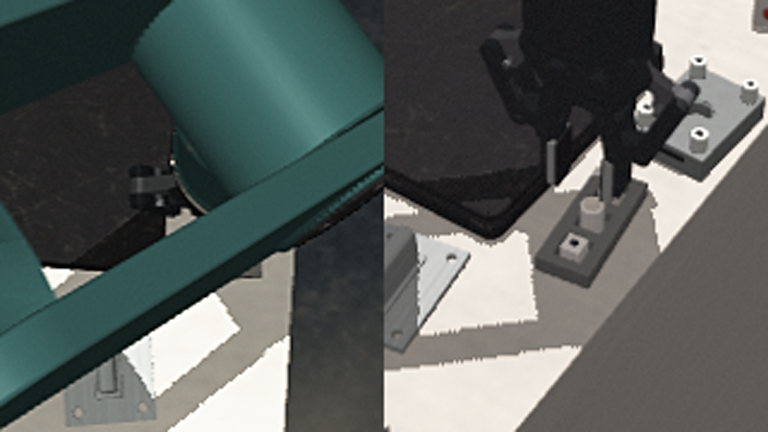

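The scene half (crop 592,212) shows the open pads on either side of the canister with the tray below. The top view is blocked by the arm. Now I'll descend and grip.

```bash
python3 -m handwheel '[0,0,7,0,0,0,0.3, 0,0,7,0,0,0,0.3, 0,0,7,0,0,0,0.3, 0,0,6.5,0,0,0,0.3, 0,0,6,0,0,0,0.3]'
python3 -m handwheel '[0,0,0,0,0,0,1, 0,0,0,0,0,0,1, 0,0,0,0,0,0,1, 0,0,0,0,0,0,1, 0,0,0,0,0,0,1]'
python3 -m handwheel '[0,0,-8,0,0,0,1, 0,0,-10,0,0,0,1, 0,0,-14,0,0,0,1, 0,0,-14,0,0,0,1, 0,0,-14,0,0,0,1]'
python3 - <<'E'
from h import *
b=grab("scene")[0][200:350,240:400,::-1]
cv2.imwrite("pics/c2.png",cv2.resize(b,None,fx=3,fy=3,interpolation=cv2.INTER_CUBIC))
E
```

```text
time: 6.45
position: [0.4364, -0.3704, 0.0187]
ee_rot: [0.001, 0.996, 0.092, 0.001]
force: [0.3, 0.4, -0.6]
finger_gap: 0.03
time: 6.87
position: [0.4358, -0.3699, 0.0182]
ee_rot: [0.0, 0.996, 0.092, 0.0]
force: [-0.4, 0.2, -0.3]
finger_gap: 0.012
time: 7.28
position: [0.4358, -0.3698, 0.0795]
ee_rot: [0.0, 0.996, 0.092, 0.0]
force: [0.7, 0.7, -0.0]
finger_gap: 0.0124
```

View pics/c2.png

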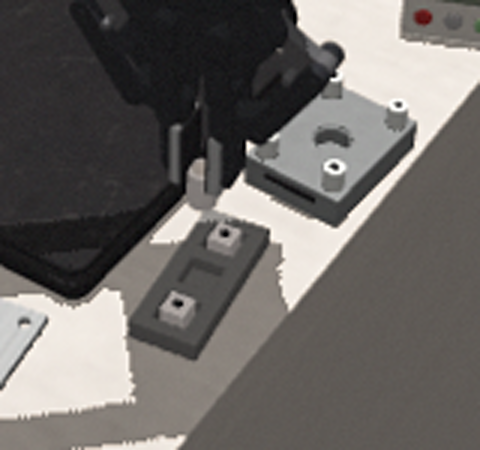

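The canister is held between the tips (about (201,185) in the crop), and both spacers are still in the tray. The 12 mm gap reading is smaller than the 16 mm diameter, so I'll measure the held canister.

```bash
python3 - <<'E'
from meas import *
p,d,ci=grab("scene");X=cloud(ci,d);s=telemetry.observe();print(s['position'],s['finger_gap'],s['force'])
m=(d>0)&(np.hypot(X[...,0]-.436,X[...,1]+.37)<.022)&(X[...,2]>.05)&(X[...,2]<.1)
for z in np.arange(.056,.1,.004):
    k=m&(abs(X[...,2]-z)<.002);
    if k.sum():
        br=p[k].mean(1);k2=k&(p.mean(2)>105)
        v,u=np.nonzero(k2)
        if k2.sum():
            Q=X[k2]*1000;print(round(z,3),k.sum(),k2.sum(),"u",u.min(),u.max(),"xy",np.round(Q[:,:2].min(0)),np.round(Q[:,:2].max(0)),np.round(Q.mean(0),1))
E
for i in 1; do python3 -c "
import cv2;b=cv2.imread('pics/c2.png')[300//3*0+80:260,100:300];cv2.imwrite('pics/c3.png',cv2.resize(b,None,fx=3,fy=3,interpolation=cv2.INTER_CUBIC))"; done
```

```text
[ 0.43720603 -0.37127041  0.08096477] 0.012093402936504235 [ 0.7283877  -0.77735221 -0.14973104]
0.068 13 13 u 303 313 xy [ 430. -379.] [ 440. -366.] [ 432.5 -373.5   68.7]
0.072 20 20 u 303 313 xy [ 430. -380.] [ 440. -366.] [ 433.2 -375.3   71.9]
0.076 17 15 u 304 312 xy [ 428. -380.] [ 436. -370.] [ 431.5 -375.    76.1]
0.08 16 13 u 304 311 xy [ 430. -379.] [ 434. -369.] [ 431.3 -373.9   79.6]
0.084 22 10 u 304 314 xy [ 429. -386.] [ 433. -370.] [ 430.8 -374.6   84.2]
0.088 62 26 u 304 308 xy [ 429. -375.] [ 443. -366.] [ 433.8 -370.5   88.6]
0.092 50 8 u 305 308 xy [ 431. -376.] [ 442. -367.] [ 436.7 -370.7   90.5]
```

View pics/c3.png

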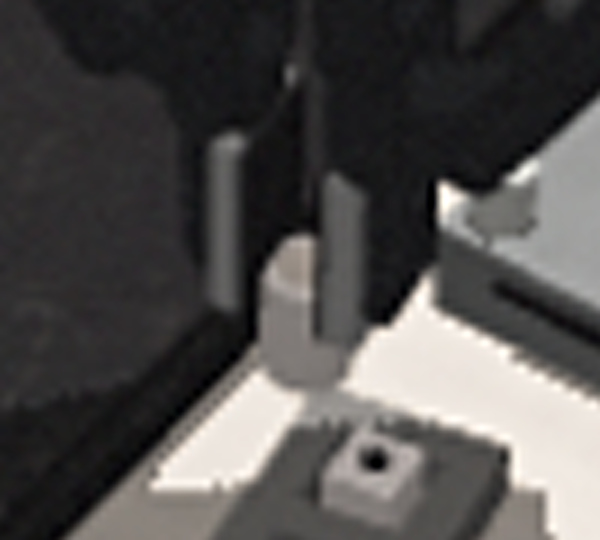

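The held canister is upright and centred on the TCP (its centre is about (437.5,-371), its bottom about 14.5 mm below the TCP). The scene camera agrees with the robot, so I'll aim for the base centre at (559.6,-372).

```bash
python3 -m handwheel '[24,4.6,0,0,0,0,1, 24,4.6,0,0,0,0,1, 24,4.6,0,0,0,0,1, 24,4.6,0,0,0,0,1, 24,4.6,0,0,0,0,1]'
python3 -m handwheel '[0,0,4,0,0,0,1, 0,0,4,0,0,0,1, 0,0,4,0,0,0,1, 0,0,4,0,0,0,1, 0,0,0,0,0,0,1]'
python3 - <<'E'
from h import *
print(telemetry.observe()['position'])
p,d,ci=grab("scene");np.savez("s3.npz",p=p,d=d)
X=cloud(ci,d);c=(.56,-.372)
m=(d>0)&(np.hypot(X[...,0]-c[0],X[...,1]-c[1])<.022)&(X[...,2]>.042)&(X[...,2]<.064)&(p.mean(2)>90)
print(m.sum(),np.round(X[m].mean(0)*1000,1),np.round(X[m].min(0)*1000,1),np.round(X[m].max(0)*1000,1))
cv2.imwrite("pics/c4.png",cv2.resize(p[170:290,290:420,::-1],None,fx=4.5,fy=4.5,interpolation=cv2.INTER_CUBIC))
E
```

```text
time: 7.8
position: [0.5587, -0.3701, 0.0776]
ee_rot: [-0.0, 0.996, 0.092, -0.0]
force: [1.0, -1.3, 0.2]
finger_gap: 0.0119
time: 8.22
position: [0.5559, -0.3697, 0.0605]
ee_rot: [-0.001, 0.996, 0.091, -0.001]
force: [0.3, 0.7, 0.3]
finger_gap: 0.0123
[ 0.55593619 -0.36966211  0.06046288]
68 [ 550.5 -372.2   54.4] [ 544.6 -378.2   45.3] [ 556.6 -360.8   64. ]
```

View pics/c4.png

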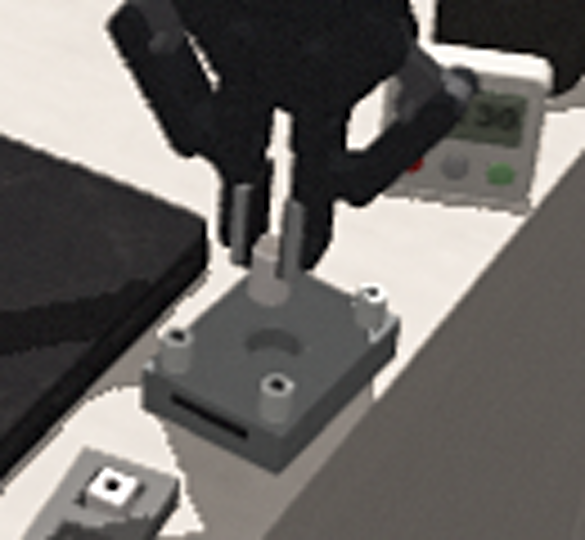

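The canister hangs just behind the well (well at about (275,343) in the crop), with the TCP about 4 mm short. I'll correct that, then descend into the well while watching the force.

```bash
python3 -m handwheel '[1.7,1.4,0,0,0,0,1, 1.6,1.3,0,0,0,0,1, 0,0,5,0,0,0,1, 0,0,5,0,0,0,1, 0,0,5,0,0,0,1]'
python3 -m handwheel '[0,0,0,0,0,0,1, 0,0,0,0,0,0,1, 0,0,4,0,0,0,1, 0,0,4,0,0,0,1, 0,0,0,0,0,0,1]'
python3 -m handwheel '[0,0,4,0,0,0,1, 0,0,4,0,0,0,1, 0,0,3,0,0,0,1, 0,0,2,0,0,0,1, 0,0,0,0,0,0,1]'
python3 -m handwheel '[0,0,0,0,0,0,1, 0,0,0,0,0,0,1, 0,0,0,0,0,0,1, 0,0,0,0,0,0,1, 0,0,0,0,0,0,1]'
```

```text
time: 8.68
position: [0.5615, -0.3724, 0.0464]
ee_rot: [0.0, 0.996, 0.092, -0.0]
force: [-0.2, 0.9, -0.3]
finger_gap: 0.012
time: 9.1
position: [0.5611, -0.372, 0.038]
ee_rot: [-0.0, 0.996, 0.092, -0.0]
force: [0.2, -0.5, 0.4]
finger_gap: 0.0122
time: 9.52
position: [0.5613, -0.3721, 0.0251]
ee_rot: [-0.0, 0.996, 0.092, -0.0]
force: [-0.3, 0.7, 0.2]
finger_gap: 0.0119
time: 9.93
position: [0.5614, -0.3723, 0.0259]
ee_rot: [-0.0, 0.996, 0.092, -0.0]
force: [-0.4, 1.4, -1.1]
finger_gap: 0.012
```

```bash
python3 -m handwheel '[-1,0,1,0,0,0,1, 0,0,1,0,0,0,1, 0,0,0.5,0,0,0,1, 0,0,0,0,0,0,1, 0,0,0,0,0,0,1]'
python3 -m handwheel '[0,0,0,0,0,0,0.3, 0,0,0,0,0,0,0.3, 0,0,0,0,0,0,0.3, 0,0,0,0,0,0,0.3, 0,0,0,0,0,0,0.3]'
python3 -m handwheel '[0,0,-10,0,0,0,0.3, 0,0,-20,0,0,0,0.3, 0,0,-35,0,0,0,0.3, 0,0,-35,0,0,0,0.3, 0,0,-30,0,0,0,0.3]'
python3 - <<'E'
from h import *
p,d,ci=grab("scene")
X=cloud(ci,d);c=(.56,-.372)
m=(d>0)&(np.hypot(X[...,0]-c[0],X[...,1]-c[1])<.016)&(X[...,2]>.0265)&(X[...,2]<.034)
print(m.sum(),np.round(X[m].mean(0)*1000,1),np.round(X[m].min(0)*1000,1),np.round(X[m].max(0)*1000,1))
cv2.imwrite("pics/c5.png",cv2.resize(p[170:290,290:420,::-1],None,fx=4.5,fy=4.5,interpolation=cv2.INTER_CUBIC))
E
```

```text
time: 10.35
position: [0.5607, -0.3727, 0.0234]
ee_rot: [0.0, 0.996, 0.092, 0.0]
force: [0.2, 0.8, 0.6]
finger_gap: 0.0119
time: 10.77
position: [0.5606, -0.3726, 0.0234]
ee_rot: [0.0, 0.996, 0.092, -0.0]
force: [0.2, 0.4, 0.0]
finger_gap: 0.0298
time: 11.18
position: [0.5609, -0.3727, 0.1562]
ee_rot: [0.001, 0.996, 0.092, 0.0]
force: [0.6, 0.2, -0.6]
finger_gap: 0.0297
60 [ 559.9 -373.6   29.5] [ 553.4 -381.2   26.5] [ 567.8 -364.5   31.9]
```

View pics/c5.png

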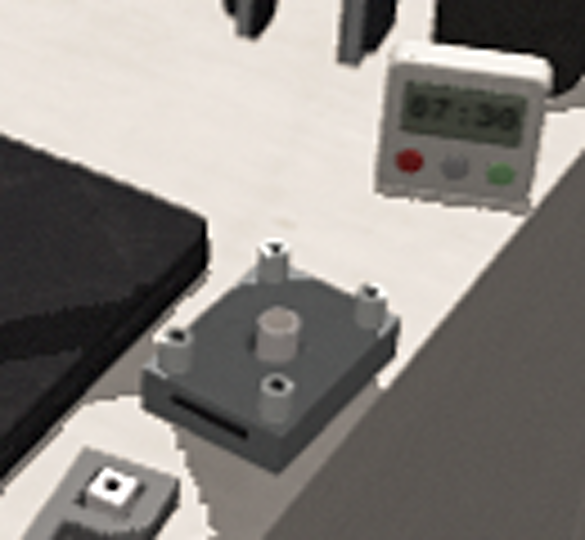

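The canister stands upright in the well with its top at about z 30 mm, and the spacers and timer are undisturbed. Next I'll move over the cover.

```bash
for i in 1 2; do python3 -m handwheel '[-21.9,-11.6,0,0,0,0,0.3, -21.9,-11.6,0,0,0,0,0.3, -21.9,-11.6,0,0,0,0,0.3, -21.9,-11.6,0,0,0,0,0.3, -21.9,-11.6,0,0,0,0,0.3]'; done
python3 -m handwheel '[0,0,20,0,0,-0.026,0.3, 0,0,20,0,0,0,0.3, 0,0,20,0,0,0,0.3, 0,0,20,0,0,0,0.3, 0,0,10,0,0,0,0.3]'
python3 -m handwheel '[0,0,0,0,0,0,0.3, 0,0,0,0,0,0,0.3, 0,0,0,0,0,0,0.3, 0,0,0,0,0,0,0.3, 0,0,0,0,0,0,0.3]'
python3 - <<'E'
from h import *
print(telemetry.observe()['position'])
p,d,ci=grab("scene")
cv2.imwrite("pics/c6.png",cv2.resize(p[210:370,150:310,::-1],None,fx=3.5,fy=3.5,interpolation=cv2.INTER_CUBIC))
E
```

```text
time: 11.65
position: [0.4413, -0.3351, 0.154]
ee_rot: [0.0, 0.996, 0.092, 0.0]
force: [-0.5, -0.0, -0.0]
finger_gap: 0.0296
time: 12.07
position: [0.3231, -0.2981, 0.1539]
ee_rot: [0.0, 0.996, 0.092, 0.0]
force: [-0.2, 0.0, -0.1]
finger_gap: 0.0298
time: 12.48
position: [0.3235, -0.298, 0.0622]
ee_rot: [-0.0, 0.995, 0.105, -0.0]
force: [-0.3, 0.4, -0.2]
finger_gap: 0.0298
time: 12.9
position: [0.3246, -0.2992, 0.0642]
ee_rot: [0.001, 0.994, 0.105, 0.001]
force: [1.2, -1.3, 0.5]
finger_gap: 0.0301
[ 0.32460922 -0.29916564  0.06424587]
```

View pics/c6.png

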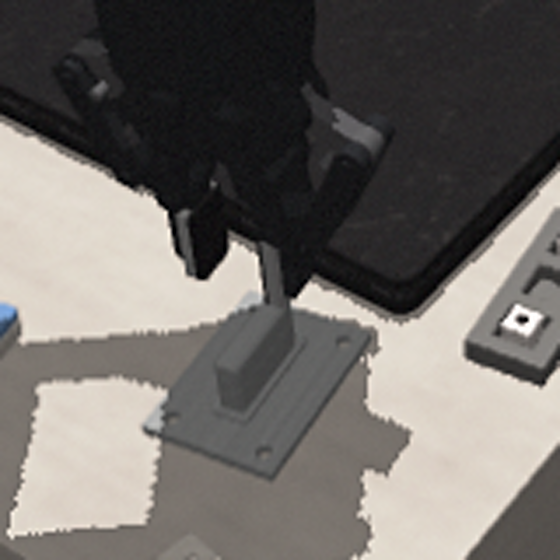

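The open pads straddle the rib line (rib at about (255,355) in the crop), aligned with it. I'll descend to tip height 12 mm and grip.

```bash
python3 -m handwheel '[0,0,14,0,0,0,0.3, 0,0,14,0,0,0,0.3, 0,0,12,0,0,0,0.3, 0,0,6,0,0,0,0.3, 0,0,4,0,0,0,0.3]'
python3 -m handwheel '[0,0,0,0,0,0,0.3, 0,0,0,0,0,0,0.3, 0,0,0,0,0,0,0.3, 0,0,0,0,0,0,1, 0,0,0,0,0,0,1]'
python3 -m handwheel '[0,0,0,0,0,0,1, 0,0,0,0,0,0,1, 0,0,0,0,0,0,1, 0,0,0,0,0,0,1, 0,0,0,0,0,0,1]'
```

```text
time: 13.37
position: [0.324, -0.2984, 0.013]
ee_rot: [-0.0, 0.995, 0.105, -0.0]
force: [-0.3, -0.3, 0.4]
finger_gap: 0.03
time: 13.78
position: [0.3244, -0.299, 0.014]
ee_rot: [0.001, 0.995, 0.105, 0.0]
force: [0.0, 1.2, 1.1]
finger_gap: 0.0107
time: 14.2
position: [0.3244, -0.299, 0.014]
ee_rot: [0.001, 0.995, 0.105, 0.0]
force: [0.2, -0.5, 5.2]
finger_gap: 0.0107
```

```bash
python3 -m handwheel '[0,0,-5,0,0,0,1, 0,0,-15,0,0,0,1, 0,0,-25,0,0,0,1, 0,0,-30,0,0,0,1, 0,0,-25,0,0,0,1]'
python3 -m handwheel '[0,0,0,0,0,0,1, 0,0,0,0,0,0,1, 0,0,0,0,0,0,1, 0,0,0,0,0,0,1, 0,0,0,0,0,0,1]'
cat > cov.py <<'E'
from meas import *
# held cover from the scene view: plate-top plane fit and edge rectangle, plus TCP
def cov(c,z,rad=.056,cam="scene"):
    p,d,ci=grab(cam);X=cloud(ci,d);s=telemetry.observe()
    m=(d>0)&(np.hypot(X[...,0]-c[0],X[...,1]-c[1])<rad)&(abs(X[...,2]-z)<.006)
    from scipy import ndimage
    l,k=ndimage.label(m);i=1+np.argmax(ndimage.sum(m,l,range(1,k+1)));m=l==i
    P=X[m];A=np.c_[P[:,:2]-c,np.ones(len(P))];w=np.linalg.lstsq(A,P[:,2],rcond=None)[0]
    r=np.abs(A@w-P[:,2]);k=r<.002;w=np.linalg.lstsq(A[k],P[k,2],rcond=None)[0]
    print("tcp",np.round(s['position'],4),np.round(s['ee_rot'],4),"gap",s['finger_gap'],"n",len(P),"slopes",np.round(w[:2],3),"z",np.round(w[2],4),"rect",rect(P))
    return p,d,ci,X,m
E
python3 - <<'E'
from cov import *
s=telemetry.observe()['position'];c=s[:2]
p,d,ci,X,m=cov(c,s[2]-.014+.005)
q=p.copy();q[m]=[255,0,0]
im=np.hstack([p,q])[160:330,:];im=np.hstack([p[140:320,130:330],q[140:320,130:330]])
cv2.imwrite("pics/c7.png",cv2.resize(im[...,::-1],None,fx=2,fy=2,interpolation=cv2.INTER_CUBIC))
E
```

```text
time: 14.62
position: [0.3238, -0.2982, 0.115]
ee_rot: [-0.0, 0.995, 0.105, -0.0]
force: [0.4, -0.6, -1.7]
finger_gap: 0.0106
time: 15.03
position: [0.3233, -0.2976, 0.1121]
ee_rot: [-0.001, 0.995, 0.105, -0.001]
force: [0.2, 0.2, -1.0]
finger_gap: 0.0106
tcp [ 0.3234 -0.2977  0.1122] [-1.100e-03  9.945e-01  1.047e-01 -7.000e-04] gap 0.010886973380405994 n 1511 slopes [-0.001  0.005] z 0.1031 rect (array([ 323.9, -298.7]), array([86.5, 63.8]), 12.1)
```

View pics/c7.png

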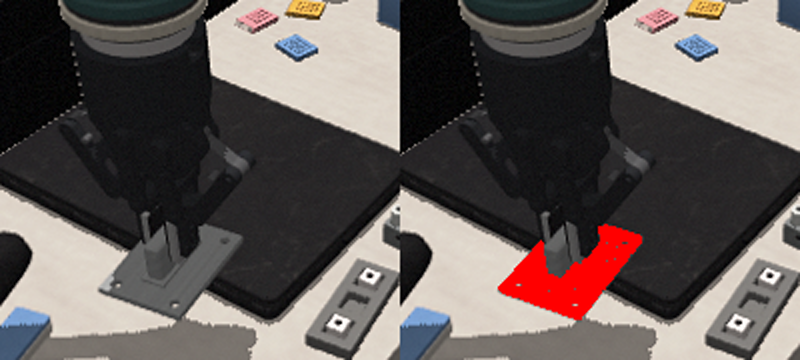

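The cover is held level (slopes ≤ 0.005). Its centre is (323.9,-298.7), its yaw 12.1°, and its underside is 14 mm below the TCP. Now I'll carry it over the base.

```bash
for i in 1 2; do python3 -m handwheel '[21.5,12.1,0,0,0,0,1, 21.5,12.1,0,0,0,0,1, 21.5,12.1,0,0,0,0,1, 21.5,12.1,0,0,0,0,1, 21.5,12.1,0,0,0,0,1]'; done
python3 -m handwheel '[0,0,0,0,0,0.075,1, 0,0,0,0,0,0.075,1, 0,0,0,0,0,0.073,1, 0,0,-3,0,0,0,1, 0,0,0,0,0,0,1]'
python3 -m handwheel '[0,0,0,0,0,0,1, 0,0,0,0,0,0,1, 0,0,0,0,0,0,1, 0,0,0,0,0,0,1, 0,0,0,0,0,0,1]'
python3 - <<'E'
from cov import *
s=telemetry.observe()['position']
p,d,ci,X,m=cov(s[:2],s[2]-.014+.005)
E
```

```text
time: 15.5
position: [0.4424, -0.3351, 0.1122]
ee_rot: [-0.001, 0.995, 0.105, -0.001]
force: [0.2, -0.1, -1.1]
finger_gap: 0.0105
time: 15.92
position: [0.5601, -0.3718, 0.1117]
ee_rot: [-0.001, 0.995, 0.105, -0.001]
force: [0.2, 0.0, -1.2]
finger_gap: 0.0105
time: 16.33
position: [0.5593, -0.3719, 0.1156]
ee_rot: [-0.0, 1.0, -0.005, -0.001]
force: [-0.6, -0.4, -0.9]
finger_gap: 0.0104
time: 16.75
position: [0.5595, -0.3721, 0.1164]
ee_rot: [0.0, 1.0, -0.006, 0.0]
force: [0.0, -0.2, -0.0]
finger_gap: 0.0108
tcp [ 0.5595 -0.3721  0.1164] [ 1.0e-04  1.0e+00 -6.5e-03 -0.0e+00] gap 0.010534624290020887 n 1013 slopes [0.005 0.004] z 0.1074 rect (array([ 559.2, -373. ]), array([63.4, 86.5]), 89.5)
```

```bash
python3 -m handwheel '[0,-0.5,8,0,0,0,1, 0,0,10,0,0,0,1, 0,0,10,0,0,0,1, 0,0,8,0,0,0,1, 0,0,4,0,0,0,1]'
python3 -m handwheel '[0,0,5,0,0,0,1, 0,0,5,0,0,0,1, 0,0,3,0,0,0,1, 0,0,2,0,0,0,1, 0,0,0,0,0,0,1]'
python3 -m handwheel '[0,0,0,0,0,0,1, 0,0,0,0,0,0,1, 0,0,0,0,0,0,1, 0,0,0,0,0,0,1, 0,0,0,0,0,0,1]'
python3 - <<'E'
from cov import *
s=telemetry.observe()['position']
p,d,ci,X,m=cov(s[:2],s[2]-.014+.005)
cv2.imwrite("pics/c8.png",cv2.resize(p[150:290,280:430,::-1],None,fx=4,fy=4,interpolation=cv2.INTER_CUBIC))
E
```

```text
time: 17.22
position: [0.5585, -0.3707, 0.074]
ee_rot: [-0.001, 1.0, -0.007, -0.001]
force: [0.3, 0.7, -1.3]
finger_gap: 0.0109
time: 17.63
position: [0.5595, -0.3715, 0.061]
ee_rot: [-0.0, 1.0, -0.007, -0.0]
force: [-0.3, -0.2, -1.0]
finger_gap: 0.0107
time: 18.05
position: [0.5597, -0.3717, 0.0616]
ee_rot: [0.0, 1.0, -0.007, 0.0]
force: [-0.5, 0.3, -1.2]
finger_gap: 0.0106
tcp [ 0.5597 -0.3717  0.0615] [ 1.0e-04  1.0e+00 -6.6e-03  1.0e-04] gap 0.010784833437615162 n 956 slopes [0.005 0.002] z 0.0526 rect (array([ 559.7, -372.6]), array([63.8, 88.6]), 89.4)
```

View pics/c8.png

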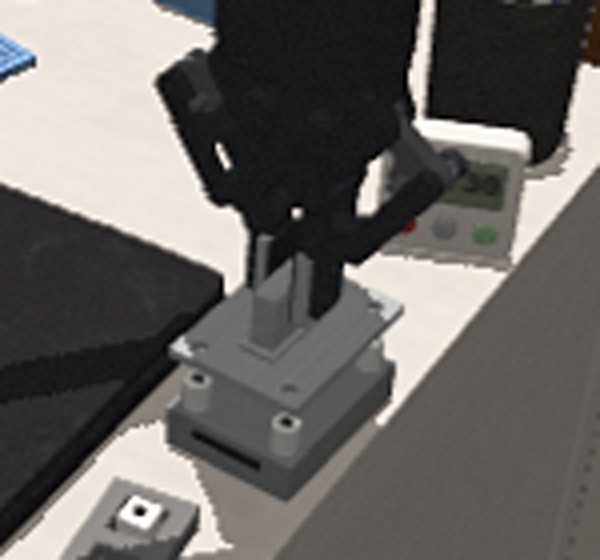

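The cover hovers level over the four pillars, centred to under 1 mm, with its underside about 13.5 mm above the pillar tops. I'll lower it 3 mm, let it settle and hand in.

```bash
python3 -m handwheel '[0,0,1,0,0,0,1, 0,0,1,0,0,0,1, 0,0,1,0,0,0,1, 0,0,0,0,0,0,1, 0,0,0,0,0,0,1]'
for i in 1 2; do python3 -m handwheel '[0,0,0,0,0,0,1, 0,0,0,0,0,0,1, 0,0,0,0,0,0,1, 0,0,0,0,0,0,1, 0,0,0,0,0,0,1]'; done
python3 - <<'E'
from cov import *
s=telemetry.observe();p=s['position'];cov(p[:2],p[2]-.009);print(s['force'])
if abs(p[0]-.5595)<.002 and abs(p[1]+.3717)<.002 and .055<p[2]<.064: print("handed in",order.hand_in())
E
```

```text
time: 18.52
position: [0.5594, -0.3715, 0.0581]
ee_rot: [-0.0, 1.0, -0.007, -0.0]
force: [-0.3, 0.5, -1.6]
finger_gap: 0.0112
time: 18.93
position: [0.5596, -0.3716, 0.0584]
ee_rot: [0.0, 1.0, -0.007, -0.0]
force: [0.1, -0.6, -1.0]
finger_gap: 0.011
time: 19.35
position: [0.5595, -0.3716, 0.0583]
ee_rot: [0.0, 1.0, -0.007, -0.0]
force: [0.3, 0.4, -1.6]
finger_gap: 0.0107
tcp [ 0.5595 -0.3716  0.0583] [ 0.      1.     -0.0066 -0.    ] gap 0.010830051355052278 n 961 slopes [0.001 0.004] z 0.0494 rect (array([ 559.6, -372.4]), array([63.3, 88.8]), 89.2)
[ 0.29718474  0.42053097 -1.55583444]
the job is handed in; nothing more can be done
handed in None
```

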